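Clamp the watch head in the bench clamp

ROBOT

A 6-joint arm with a two-finger parallel gripper is mounted at the origin on the work surface. World frame = base frame: x ahead of the robot, y to its left, z up, the work surface at z = 0. Lengths are in m, angles in rad, forces in N, time in s.
With the tool pointing down it reaches from about 0.375 to 0.975 m from the base axis. Payload 3.8 kg.
Tool frame: the origin (TCP) lies midway between the tips of the shut fingers; the grasp point (between the pads) lies 19 mm behind it; z points along the fingers, y is the direction in which the jaws open and shut (so a half turn about z gives the same grasp; the last joint's range is limited). The gripper opens to 85 mm and grips with 20 to 120 N. Pads are 22 mm wide; open, the fingers measure 114 mm over their backs; the gripper's body (76 mm by 85 mm) begins 54 mm behind the grasp point. The pads swing forward as they close: fully open they stand 13 mm farther back than shut.
Start: joints at [-1.192, 0.264, 1.604, -0, 1.274, -0.037], TCP at [0.273, -0.617, 0.231] pointing down, gripper open.
Joint ranges: [-2.63, 2.63], [-0.94, 2.18], [0.31, 2.57], [-1.31, 4.45], [0, 2.66], [-2.55, 2.55]. Speed limits (rad/s): [2.57, 2.57, 3.14, 3.14, 3.14, 3.14].

INTERFACE

Orientations are given as a rotation vector (axis times angle).
In Python, from workcell import bot gives the robot as it stands.
- The arm moves only by the tool arm_command, never from a script. Its argument "targets" is text: rows parted by semicolons, each of 7 numbers parted by spaces: the shift along the tool's x, y, z in mm, then the turn, a rotation vector about the tool's x, y, z in degrees, then the opening, from 0 (shut) to 1 (fully open). A call has 1 to 10 rows; each row is the pose to reach, as a shift and turn from the pose commanded when the call began, along the tool's axes at that moment; what a row does not reach only later rows make up. A row lasts 1/12 s, in which the tool goes at most 41.7 mm and 7.16 degrees, less where a joint would pass 70% of its speed; a pose out of reach is approached as far as the arm can. A call with a gripper value outside its range is refused whole. The fingers move at their own pace and stop on an object; "newtons" is the grip in N (left out, the last holds). Time passes only in rows, so rows that repeat a pose let the fingers close. It gives the time, the measured TCP pose, the force and the opening at its end, in the units of the state.
- bot.read_state(): the state, without advancing time (a new reading comes with each control period).
- bot.read_camera(name): name is "scene" or "top" or "wrist"; returns (picture, depth): 420x560x3 uint8, blue, green, red; 420x560 float32, m along the optical axis (not along the pixel's ray), 0 where there is no reading.
- bot.camera_params(name): a dict with "fov_y" (degrees; the focal length in pixels is half the picture's height over the tangent of half this angle, whatever the lens; pixels are square), "cx", "cy" (the principal point, pixels), "xyz" and "rotation" of the camera in the world; the wrist camera has in their place "T_tool_cam" (4x4, takes a point from camera to tool coordinates, whose origin is the TCP and whose axes are the flange's). Camera axes: x right, y up, looking along -z (the intrinsics and any distortion apply to the point x, -y, -z); pixel columns grow to the right and rows downward; lengths in m; the calibration is good to about 2 mm. A picture is of the moment at which its call begins: read the wrist's pose just before it. camera_params takes no time and is no camera call.
- bot.finish_job(): hands the job in, once; it reports no verdict.
The state is a dict: "time": time; "q": joint angles; "joint_vel": joint speeds; "joint_torque": joint torques, N m; "tool_pos": TCP position; "tcp_rot": TCP orientation; "wrist_force": force on the tool from outside, world axes, zero at the start; "torque": the same for the moment, N m; "width": opening from 0.0 (shut) to 1.0 (fully open).
Only numpy, scipy, OpenCV 4.12 (cv2) and the standard library are available. Lean on these libraries where they do the work, as an engineer would, in place of code of your own. Each camera call takes 0.05 s, during which the arm holds its last target.

TASK

Clamp the watch head that sits in the cup of the bench clamp: with a finger, push the open strap by its upright post until the strap is fully home over the watch, and only then push the cam lever all the way down to its stop. Nothing is to be gripped or lifted; leave the watch in its cup and everything else on the bench where it is.

Things in the scene. Friction and masses are not known exactly. Their poses are not given: they have to be found in the camera images.
- clamp: the watch-case clamp, screwed down: aluminium base plate 90 (x) x 220 (y) x 14 mm. Origin: centre of its underside, on the bench; z up; its y axis points from the strap's pivot (at y = -80 mm) to the stud with the cam lever (at y = +80 mm). A black round cup (60 mm across, rim 30 mm above the bench) on the plate, centred at y = -20 mm, holds the watch head.
- strap_pivot (a point): on the strap's vertical pivot axis, at the height of the strap's top (44 mm above the bench); at (0, -80, 44) mm in the clamp's frame. The pivot's cap stands 6 mm above this.
- strap_post (a point): centre of the top of the upright steel finger post (12 mm diameter, 30 mm tall, from 44 to 74 mm above the bench) fixed on the strap 95 mm from the pivot axis. The strap is a flat steel bar 20 mm wide, 7 mm thick (37 to 44 mm above the bench), reaching 180 mm from the pivot; its end is a hook 30 mm wide, open on its leading side, which takes the stud.
- strap (a joint): strap's swing about its vertical pivot, rad: 0 = fully home over the watch (a stop; the strap lies along the clamp's +y, hook round the stud, under the cam), growing counter-clockwise seen from above as it swings open, to the clamp's -x side; 1.4 = widest. Friction holds it where it is left: about 1.3 N at the post moves it.
- lever_pivot (a point): centre of the cam lever's horizontal hinge axis, on top of the stud, 58 mm above the bench; at (0, 80, 58) mm in the clamp's frame. The axis runs along the clamp's x.
- lever_tip (a point): centre of the free end of the cam lever, 82 mm from its hinge axis. The lever is a straight flat handle 16 mm wide (along the clamp's x) and 10 mm thick (8 mm thick and 12 mm wide in the 30 mm next to the hinge).
- lever (a joint): cam lever angle, rad: 0 = upright, growing as the lever folds outward and down towards the clamp's +y (away from the strap's pivot); 1.48 = fully down, almost level (stop). Friction holds it at any angle; it takes about 3 N at the tip.
- watch: round steel watch head without bracelet, 40 mm across, 11 mm thick, lying loose in the cup with 2.5 mm of play all round; origin: centre of its underside. Its top is about 33 mm above the bench, below the strap.
- seat (a point): centre of the cup's floor, 22 mm above the bench, where the watch head lies.
- loupe: black eyepiece loupe, 36 mm wide, 32 mm tall, standing beyond the clamp (bystander); origin: centre of its underside
- oil_pots: wooden stand 35 x 90 mm with three white oil pots, 28 mm tall, beyond the clamp (bystander); origin: centre of its underside
- screwdriver: small metal screwdriver, about 113 mm long, 10 mm tall, lying by the pivot end of the clamp (bystander); origin: on its underside near mid-length
- parts_tray: wooden divided tray 140 x 110 x 22 mm, to the left (bystander); origin: centre of its underside
- stick_jar: clear jar of wooden sticks, 54 mm wide, 84 mm tall, to the left (bystander); origin: centre of its underside
- blower: black rubber dust blower, 54 mm wide, 85 mm tall, to the right (bystander); origin: centre of its underside
- holder_ring: brass ring, 48 mm across, 12 mm tall, to the right (bystander); origin: centre of its underside
- spare_watch: a second round watch head, 40 mm across, lying on the bench to the right (bystander); origin: centre of its underside

How it is judged:
By the outcome, as a careful person would: the job done as asked, in the order asked, and still so for the second after the job is handed in, with the robot touching nothing.
It also fails if it takes over 61 s, if anything falls off the work surface, if the arm or the gripper's body presses on something with over 40 N, if the wrist force passes 120 N, or if a joint passes its speed limit or range.

## Working session

There is one attempt and no reset: what is moved stays moved. The work goes in short steps, Python scripts to look and compute and a tool call to move; the robot and the scene stay as the last step left them, time stands still between calls to the robot, and variables do not carry over. Pictures are saved under pics/ and viewed, and the job is handed in when it is done.

Besides the shell and the picture viewer there is one more tool, called after ">>>" as a command line: name --argument value ..., lists and objects as JSON in quotes. arm_command: Moves the arm, as the interface text tells. Its arguments: {"type":"object","properties":{"targets":{"type":"string"},"newtons":{"type":"number"}},"required":["targets"]}

```bash
mkdir -p pics; ls; python3 - <<'E'
from workcell import bot
import cv2,numpy as np
print(bot.read_state())
for n in("scene","top"):
    p,d=bot.read_camera(n); cv2.imwrite(f"pics/{n}0.png",p); np.save(f"pics/{n}0.npy",d)
    print(n,bot.camera_params(n))
print(bot.camera_params("wrist"))
E
```

```text
pics
{'time': 0.0, 'q': array([-1.19189980e+00,  2.64770406e-01,  1.60538343e+00,  7.27176615e-06,
        1.27371435e+00, -3.68967825e-02]), 'joint_vel': array([-2.10077971e-04, -8.20587516e-05, -1.50652003e-03,  8.26227400e-04,
       -1.37021562e-03, -1.49048952e-04]), 'joint_torque': array([ 1.14074286e-03, -5.15108871e+01, -3.67315793e+01,  2.53407006e-04,
        1.28214707e-02, -2.31199192e-05]), 'tool_pos': array([ 0.27237136, -0.61679736,  0.22994532]), 'tcp_rot': array([-3.07175083e+00, -6.47965595e-01,  5.97062095e-04]), 'wrist_force': array([ 0.2400368 , -0.44513211,  0.45585917]), 'torque': array([-0.04040579, -0.05121875,  0.01487238]), 'width': 1.000366650827348}
scene {'fov_y': 48.118142135926504, 'cx': 283.9708211022105, 'cy': 212.21804042888033, 'xyz': array([ 1.40296192, -0.39723526,  0.86034959]), 'rotation': array([0.78118162, 0.48868688, 1.04295018])}
top {'fov_y': 50.50087527688205, 'cx': 283.5081235620034, 'cy': 201.31934811161722, 'xyz': array([ 0.41203804, -0.00724115,  1.39262191]), 'rotation': array([ 0.09542797, -0.10605891, -1.57261525])}
{'fov_y': 62.93198832405509, 'cx': 277.1188459172096, 'cy': 212.7042458024685, 'T_tool_cam': array([[ 1.91930423e-04,  9.59319305e-01,  2.82323281e-01,
         7.32571741e-02],
       [ 9.99999896e-01, -6.76132157e-05, -4.50078858e-04,
        -1.29491615e-03],
       [-4.12680552e-04,  2.82323338e-01, -9.59319218e-01,
        -1.41666292e-01],
       [ 0.00000000e+00,  0.00000000e+00,  0.00000000e+00,
         1.00000000e+00]])}
```

View pics/scene0.png

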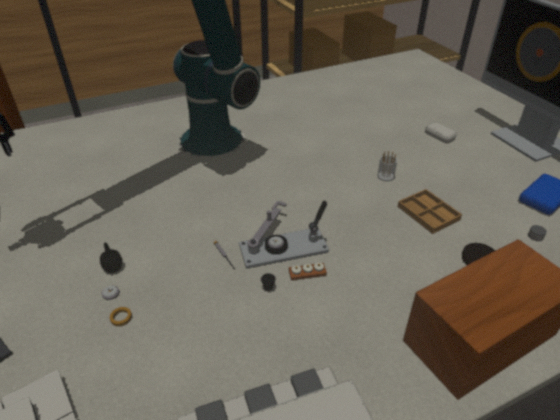

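View pics/top0.png

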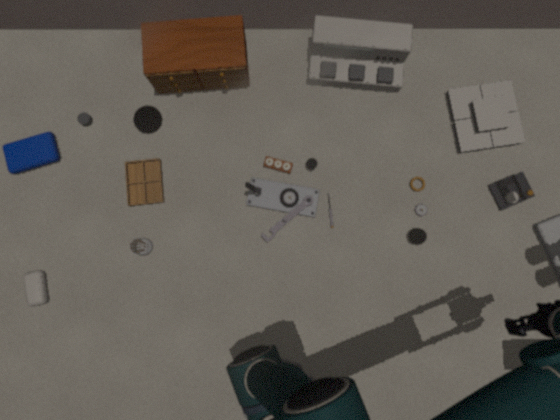

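```bash
cat > h.py <<'E'
import cv2,numpy as np
from scipy.spatial.transform import Rotation as R
from workcell import bot
def cam(n,st=None):
    c=bot.camera_params(n)
    f=210/np.tan(np.radians(c['fov_y'])/2)
    if n=='wrist':
        T=c['T_tool_cam']; Rt=R.from_rotvec(st['tcp_rot']).as_matrix()
        return f,c['cx'],c['cy'],Rt@T[:3,:3],Rt@T[:3,3]+st['tool_pos']
    return f,c['cx'],c['cy'],R.from_rotvec(c['rotation']).as_matrix(),c['xyz']
def onplane(C,u,v,z):
    f,cx,cy,Rm,t=C
    r=Rm@np.array([(u-cx)/f,-(v-cy)/f,-1]); return t+r*(z-t[2])/r[2]
def proj(C,p):
    f,cx,cy,Rm,t=C
    q=Rm.T@(np.asarray(p)-t); return np.array([cx+f*q[0]/-q[2],cy-f*q[1]/-q[2]])
def depthpt(C,u,v,d):
    f,cx,cy,Rm,t=C
    return t+Rm@np.array([(u-cx)/f,-(v-cy)/f,-1])*d
E
python3 - <<'E'
import cv2
a=cv2.imread('pics/top0.png')[140:260,220:350]; cv2.imwrite('pics/topc.png',cv2.resize(a,None,fx=6,fy=5.0*6/5,interpolation=cv2.INTER_CUBIC)[:600] if 0 else cv2.resize(a,None,fx=5,fy=5,interpolation=cv2.INTER_CUBIC))
a=cv2.imread('pics/scene0.png')[190:290,210:350]; cv2.imwrite('pics/scenec.png',cv2.resize(a,None,fx=5.5,fy=5.5,interpolation=cv2.INTER_CUBIC))
E
```

```text
(no output)
```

View pics/topc.png

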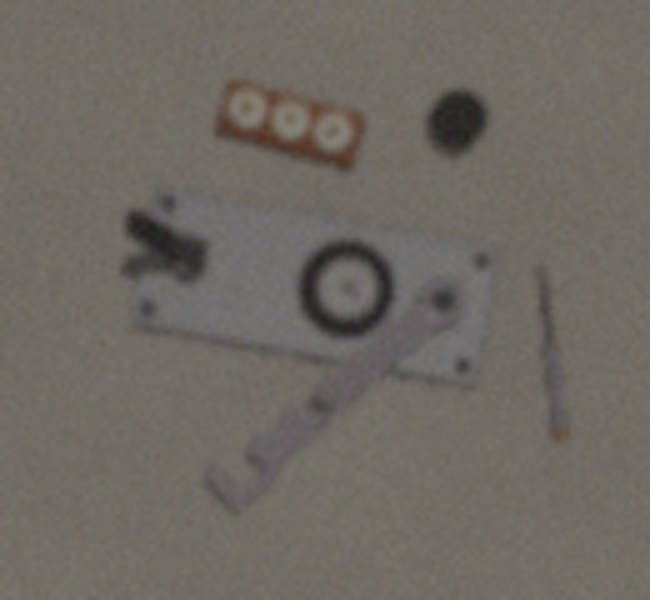

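View pics/scenec.png

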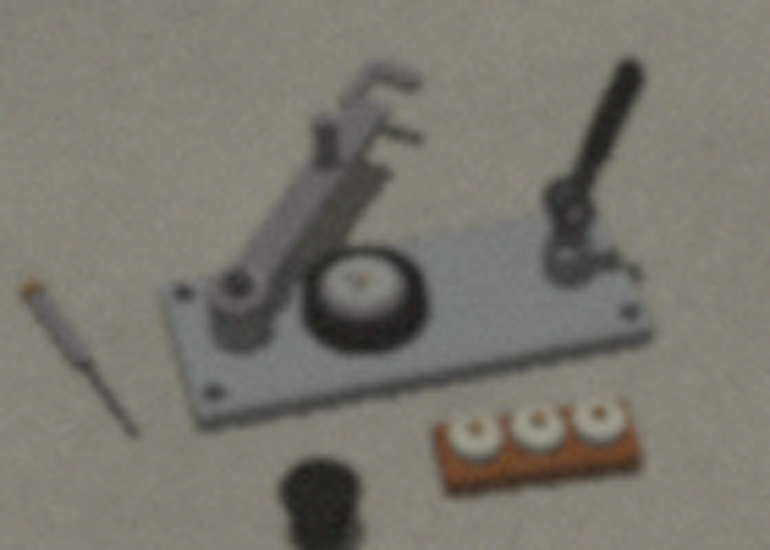

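```bash
python3 - <<'E'
from h import *
C=cam('top');S=cam('scene')
for n,x,y,z in [('s1',168,202,.014),('s2',482,260,.014),('s3',147,308,.014),('s4',462,366,.014),('piv',443,299,.05),('cup',346,288,.03),('post',320,402,.074),('tip',137,222,.13),('stud',188,258,.058)]:
    print('top',n,onplane(C,220+x/5,140+y/5,z).round(4))
for n,x,y,z in [('s1',630,312,.014),('s2',213,392,.014),('s4',183,292,.014),('piv',238,280,.05),('cup',366,285,.03),('post',325,122,.074),('hinge',567,190,.058),('tip',630,65,.13)]:
    print('scene',n,onplane(S,210+x/5.5,190+y/5.5,z).round(4))
E
```

```text
top s1 [0.6563 0.0766 0.014 ]
top s2 [ 0.6188 -0.1201  0.014 ]
top s3 [0.5893 0.0894 0.014 ]
top s4 [ 0.5521 -0.1067  0.014 ]
top piv [ 0.5895 -0.0931  0.05  ]
top cup [ 0.5992 -0.0345  0.03  ]
top post [ 0.5249 -0.0178  0.074 ]
top tip [0.6242 0.0873 0.13  ]
top stud [0.6141 0.0617 0.058 ]
scene s1 [0.6597 0.0808 0.014 ]
scene s2 [ 0.6223 -0.1156  0.014 ]
scene s4 [ 0.5552 -0.1031  0.014 ]
scene piv [ 0.5949 -0.09    0.05  ]
scene cup [ 0.6042 -0.03    0.03  ]
scene post [ 0.5361 -0.0191  0.074 ]
scene hinge [0.6137 0.0702 0.058 ]
scene tip [0.6215 0.0952 0.13  ]
```

```bash
cat >> h.py <<'E'
def yawR(y):
    y=np.radians(y); c,s=np.cos(y),np.sin(y)
    return np.array([[c,s,0],[s,-c,0],[0,0,-1.]])
def rel(st,targets):
    """targets list of (x,y,z,yaw deg); prints rows rel. to measured pose st"""
    R0=R.from_rotvec(st['tcp_rot']).as_matrix(); p0=st['tool_pos']
    out=[]
    for x,y,z,yw in targets:
        d=R0.T@(np.array([x,y,z])-p0)*1000
        rv=np.degrees(R.from_matrix(R0.T@yawR(yw)).as_rotvec())
        out.append(np.r_[d,rv]); print(np.r_[d,rv].round(1).tolist())
    return out
E
python3 - <<'E'
from h import *
rel(bot.read_state(),[(.57,0,.27,39.3)])
E
```

```text
[521.4, -444.2, -39.0, -0.1, -0.0, -15.5]
```

>>> arm_command --targets "521.5 -444 -39 0 0 -15.5 0;521.5 -444 -39 0 0 -15.5 0;521.5 -444 -39 0 0 -15.5 0;521.5 -444 -39 0 0 -15.5 0;521.5 -444 -39 0 0 -15.5 0;521.5 -444 -39 0 0 -15.5 0;521.5 -444 -39 0 0 -15.5 0;521.5 -444 -39 0 0 -15.5 0;521.5 -444 -39 0 0 -15.5 0;521.5 -444 -39 0 0 -15.5 0" --newtons 60

```text
time: 0.93
tool_pos: [0.4536, -0.2408, 0.2548]
tcp_rot: [-2.958, -1.056, 0.0]
wrist_force: [1.3, -0.3, 0.6]
width: -0.004
```

```bash
python3 - <<'E'
from h import *
rel(bot.read_state(),[(.57,0,.27,39.3)])
E
```

```text
[242.6, -112.6, -15.2, -0.0, 0.0, 0.0]
```

>>> arm_command --targets "225 -104 -14 0 0 0 0;225 -104 -14 0 0 0 0;225 -104 -14 0 0 0 0;225 -104 -14 0 0 0 0;225 -104 -14 0 0 0 0;225 -104 -14 0 0 0 0;225 -104 -14 0 0 0 0;225 -104 -14 0 0 0 0;225 -104 -14 0 0 0 0;225 -104 -14 0 0 0 0"

```text
time: 1.77
tool_pos: [0.5609, -0.0208, 0.2685]
tcp_rot: [2.959, 1.056, -0.002]
wrist_force: [0.2, -0.1, -1.1]
width: 0.0
```

```bash
python3 - <<'E'
from h import *
st=bot.read_state(); print(st['tool_pos'],st['time'],st['wrist_force'],abs(st['joint_vel']).max())
p,d=bot.read_camera('wrist'); cv2.imwrite('pics/w1.png',p); np.save('pics/w1.npy',d)
np.savez('pics/w1s.npz',**st)
C=cam('wrist',st); print(proj(C,[.53,-.0185,.074]),proj(C,[.5907,-.0918,.05]))
print(rel(st,[(.57,0,.27,39.3)]))
E
```

```text
[ 0.56092388 -0.02082637  0.26845937] 1.7667 [ 0.18570106 -0.08902759 -1.11100056] 0.015156791046686146
[256.88522271 209.71056162] [345.81515419 203.10013123]
[20.2, -10.4, -1.6, -0.0, 0.1, -0.0]
[array([ 20.20648946, -10.38041398,  -1.55955064,  -0.02327018,
         0.06558669,  -0.03441539])]
```

View pics/w1.png

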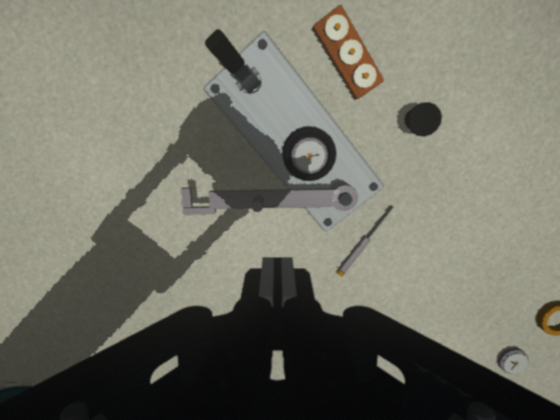

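```bash
python3 - <<'E'
import cv2
a=cv2.imread('pics/w1.png')[20:240,175:395]; cv2.imwrite('pics/w1c.png',cv2.resize(a,(594,594),interpolation=cv2.INTER_CUBIC))
a=cv2.imread('pics/w1.png')[170:230,175:275]; cv2.imwrite('pics/w1d.png',cv2.resize(a,None,fx=7,fy=7,interpolation=cv2.INTER_CUBIC))
E
```

```text
(no output)
```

View pics/w1c.png

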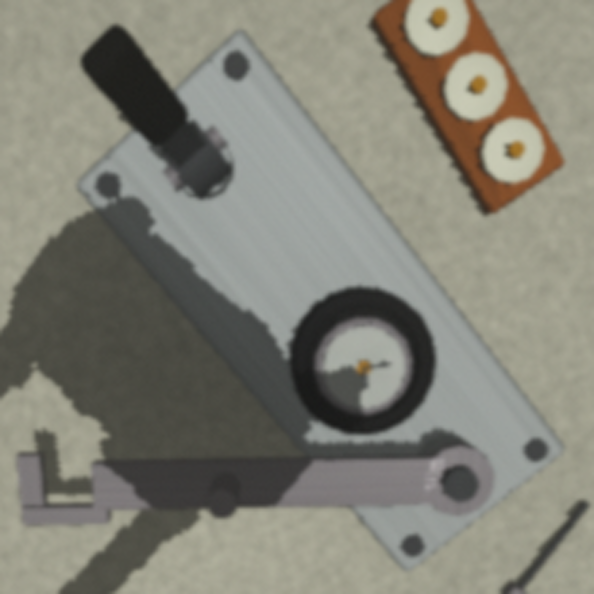

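View pics/w1d.png

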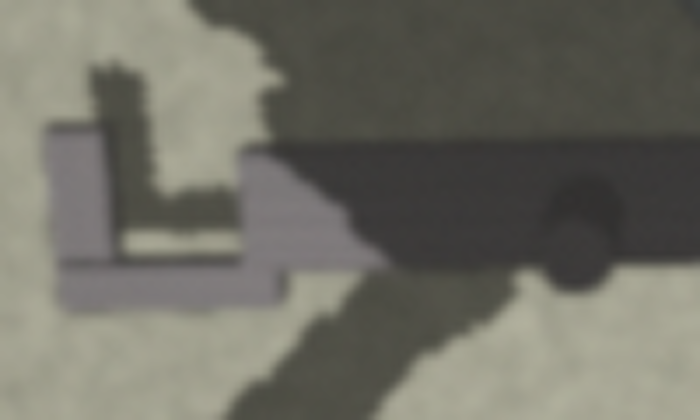

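```bash
python3 - <<'E'
from h import *
st=dict(np.load('pics/w1s.npz')); C=cam('wrist',st); d=np.load('pics/w1.npy')
P={}
for n,x,y,z in [('s1',236,65,.014),('s3',108,185,.014),('s2',536,450,.014),('s4',413,545,.014),('piv',461,482,.05),('cup',363,360,.03),('post',(257.3-175)*2.7,(206.4-20)*2.7,.074),('hinge',205,160,.058),('tip',110,55,.135)]:
    u,v=175+x/2.7,20+y/2.7
    P[n]=onplane(C,u,v,z); dd=d[int(round(v)),int(round(u))]; print(n,P[n].round(4),dd,depthpt(C,u,v,dd).round(4))
c=sum(P[k] for k in('s1','s2','s3','s4'))/4; print('c',c)
for a,b in(('s2','s1'),('s4','s3'),('piv','hinge')):
    e=P[a]-P[b] if 0 else P[b]-P[a]; print(np.degrees(np.arctan2(e[1],e[0])),np.linalg.norm(e[:2]))
e=P['post']-P['piv'];print('strap',np.degrees(np.arctan2(e[1],e[0])),np.linalg.norm(e[:2]))
E
```

```text
s1 [0.6601 0.0812 0.014 ] 0.35999748 [0.6601 0.0811 0.0147]
s3 [0.5931 0.0937 0.014 ] 0.37341574 [0.5931 0.0938 0.0136]
s2 [ 0.6234 -0.1153  0.014 ] 0.40353158 [ 0.6234 -0.1152  0.0144]
s4 [ 0.5569 -0.1028  0.014 ] 0.41631153 [ 0.5569 -0.1028  0.014 ]
piv [ 0.5944 -0.0883  0.05  ] 0.37142226 [ 0.5944 -0.0884  0.0495]
cup [ 0.6057 -0.0291  0.03  ] 0.37397662 [ 0.6058 -0.0287  0.0331]
post [ 0.533  -0.0167  0.074 ] 0.35008982 [ 0.5326 -0.0169  0.0725]
hinge [0.6244 0.0645 0.058 ] 0.3203204 [0.6242 0.0635 0.0675]
tip [0.6275 0.0923 0.135 ] 0.24834055 [0.6274 0.092  0.1365]
c [ 0.60840165 -0.01079726  0.014     ]
79.43040880872704 0.19996404311581545
79.57539148110219 0.19978537553948778
78.91137195376217 0.15569224185562797
strap 130.61837930895206 0.09434334257194844
```

```bash
python3 - <<'E'
from h import *
st=bot.read_state()
rel(st,[(.509,-.0367,.11,40.5),(.509,-.0367,.052,40.5)])
E
```

```text
[-49.9, -20.7, 158.6, -0.0, 0.1, -1.3]
[-49.9, -20.7, 216.6, -0.0, 0.1, -1.3]
```

>>> arm_command --targets "-25 -10.5 20 0 0 -1.3 0;-50 -20.5 50 0 0 -1.3 0;-50 -20.5 90 0 0 -1.3 0;-50 -20.5 130 0 0 -1.3 0;-50 -20.5 160 0 0 -1.3 0;-50 -20.5 185 0 0 -1.3 0;-50 -20.5 205 0 0 -1.3 0;-50 -20.5 216 0 0 -1.3 0;-50 -20.5 216 0 0 -1.3 0;-50 -20.5 216 0 0 -1.3 0"

```text
time: 2.65
tool_pos: [0.5097, -0.0364, 0.053]
tcp_rot: [-2.947, -1.088, 0.001]
wrist_force: [1.1, 1.2, 0.1]
width: 0.003
```

```bash
cat > sweep.py <<'E'
from h import *
st=bot.read_state(); print(st['time'],st['tool_pos'],st['wrist_force'])
piv=np.array([.5935,-.0894]); ya=79.5
def pose(phi,off,z=.052,L=.095):
    a=np.radians(ya+phi); r=np.array([np.cos(a),np.sin(a)]); t=np.array([r[1],-r[0]])
    p=piv+L*r-off*t; return (*p,z,ya+phi-90)
E
python3 - <<'E'
from sweep import *
rel(st,[pose(51,.030)]); print()
rel(st,[pose(p,o) for p,o in [(51,.022),(50,.017),(47,.017),(43,.017),(39,.017),(35,.017),(31,.017),(27,.017),(23,.017),(19,.017)]])
p,d=bot.read_camera('wrist'); cv2.imwrite('pics/w2.png',p)
p,d=bot.read_camera('scene'); cv2.imwrite('pics/s2.png',cv2.resize(p[170:290,200:360],None,fx=5,fy=5,interpolation=cv2.INTER_CUBIC))
E
```

```text
2.65 [ 0.50968404 -0.03644567  0.05303833] [1.06868637 1.2186858  0.10174289]
[-0.7, -0.3, 1.0, -0.0, 0.0, 0.0]

[7.3, -0.3, 1.0, -0.0, 0.0, 0.0]
[14.0, -0.6, 1.0, -0.0, 0.0, 1.0]
[19.0, -1.2, 1.0, -0.0, 0.0, 4.0]
[25.7, -1.7, 1.0, -0.0, 0.0, 8.0]
[32.5, -1.7, 1.0, -0.0, 0.0, 12.0]
[39.2, -1.3, 1.0, -0.0, 0.0, 16.0]
[45.9, -0.4, 1.0, -0.0, 0.0, 20.0]
[52.5, 1.0, 1.0, -0.0, 0.0, 24.0]
[58.9, 2.9, 1.0, -0.0, 0.0, 28.0]
[65.3, 5.2, 1.0, -0.0, 0.0, 32.0]
```

View pics/w2.png

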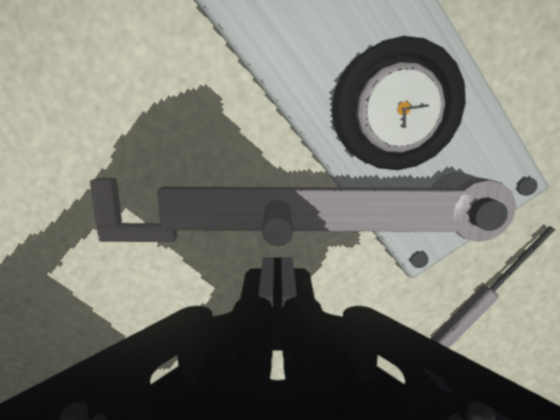

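View pics/s2.png

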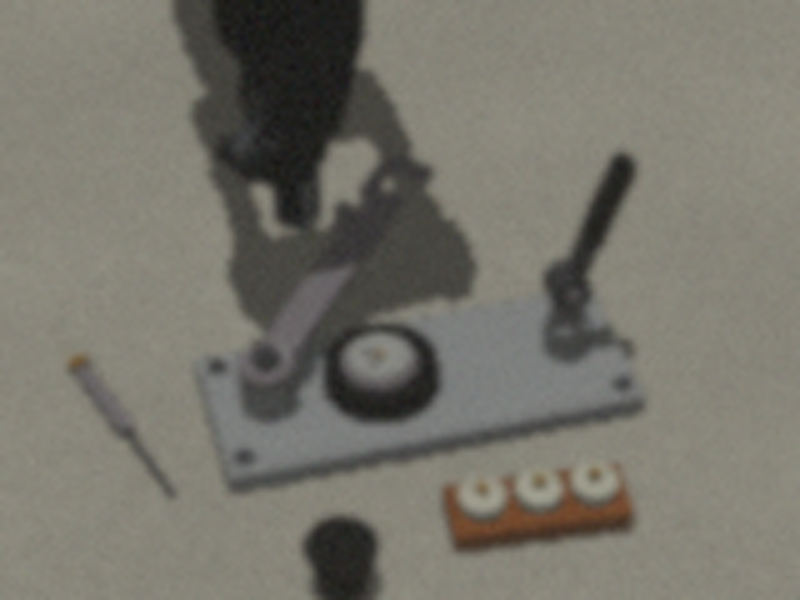

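The wrist picture shows the post at (278, 230), centred just ahead of the shut fingertips at (278, 260), with a small gap left, so I'll start the sweep.

>>> arm_command --targets "7 0 0 0 0 0 0;14 -0.5 0 0 0 1 0;19 -1 0 0 0 4 0;25.5 -1.5 0 0 0 8 0;32.5 -1.5 0 0 0 12 0;39 -1.5 0 0 0 16 0;46 -0.5 0 0 0 20 0;52.5 1 0 0 0 24 0;59 3 0 0 0 28 0;65.5 5 0 0 0 32 0"

```text
time: 3.58
tool_pos: [0.5642, 0.0035, 0.0544]
tcp_rot: [3.132, 0.231, 0.003]
wrist_force: [-0.7, -1.3, 0.6]
width: 0.001
```

```bash
python3 - <<'E'
from sweep import *
rel(st,[pose(19,.017)]); print()
rel(st,[pose(p,o) for p,o in [(16,.017),(13,.017),(10,.017),(8,.017),(6,.017),(4,.017),(2,.017),(1,.017),(0,.017),(0,.016)]])
p,d=bot.read_camera('wrist'); cv2.imwrite('pics/w3.png',p)
E
```

```text
3.5833 [0.56423423 0.00349989 0.05444364] [-0.74273363 -1.26762975  0.63039182]
[-1.8, 1.2, 2.4, 0.0, -0.1, -0.0]

[3.2, 0.4, 2.4, 0.0, -0.1, 3.0]
[8.2, -0.1, 2.5, 0.0, -0.1, 6.0]
[13.3, -0.3, 2.5, 0.0, -0.1, 9.0]
[16.6, -0.3, 2.5, 0.0, -0.1, 11.0]
[20.0, -0.2, 2.5, 0.0, -0.1, 13.0]
[23.4, 0.0, 2.5, 0.0, -0.1, 15.0]
[26.7, 0.4, 2.5, 0.0, -0.1, 17.0]
[28.4, 0.6, 2.5, 0.0, -0.1, 18.0]
[30.1, 0.8, 2.5, 0.0, -0.1, 19.0]
[31.0, 1.1, 2.5, 0.0, -0.1, 19.0]
```

View pics/w3.png

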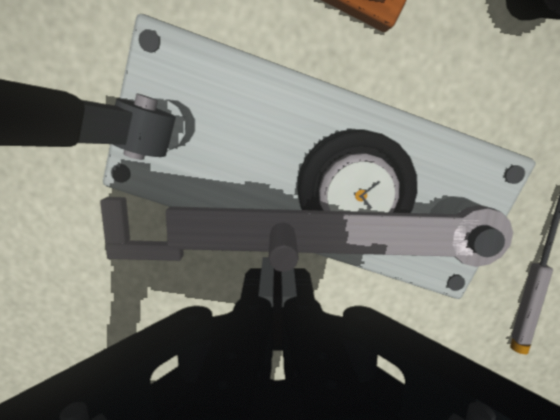

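The post is still on the fingertips at (284, 255) and the hook's open side faces the stud. Continuing slowly to the stop.

>>> arm_command --targets "3.5 0.5 1 0 0 3 0;8.5 0.5 1 0 0 6 0;13.5 0.5 1 0 0 9 0;16.5 0.5 1 0 0 11 0;20 0.5 1 0 0 13 0;23.5 0.5 1 0 0 15 0;26.5 0.5 1 0 0 17 0;28.5 1 1 0 0 18 0;30 1 1 0 0 19 0;30 1 1 0 0 19 0"

```text
time: 4.47
tool_pos: [0.5934, 0.0069, 0.0527]
tcp_rot: [-3.129, 0.284, -0.002]
wrist_force: [-0.3, -0.1, -0.0]
width: -0.001
```

```bash
python3 - <<'E'
from sweep import *
rel(st,[pose(0,.017)])
p,d=bot.read_camera('wrist'); cv2.imwrite('pics/w4.png',p)
E
```

```text
4.4667 [0.59341448 0.00691887 0.05268436] [-0.2881605  -0.14450047 -0.00303679]
[0.6, -0.3, 0.7, -0.0, -0.1, 0.1]
```

View pics/w4.png

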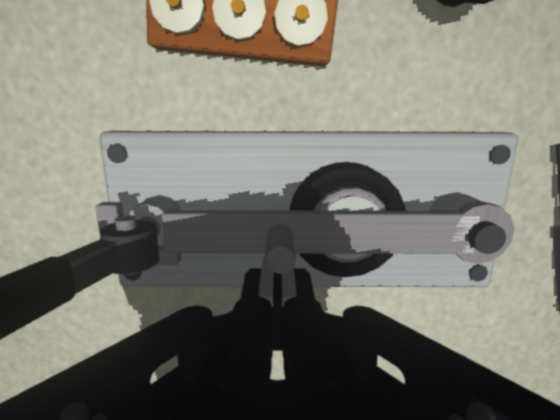

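The strap is now nearly parallel to the plate and there is no contact force yet, so I'll creep forward to find the stop.

>>> arm_command --targets "1 0 0 0 0 0 0;2 0 0 0 0 0 0;2 0 0 0 0 0 0"

```text
time: 4.77
tool_pos: [0.5935, 0.0066, 0.0519]
tcp_rot: [-3.129, 0.283, 0.004]
wrist_force: [-4.6, 1.2, 3.8]
width: -0.0
```

>>> arm_command --targets "1 0 0 0 0 0 0;1.5 0 0 0 0 0 0;1.5 0 0 0 0 0 0"

```text
time: 5.02
tool_pos: [0.5935, 0.0065, 0.0516]
tcp_rot: [-3.129, 0.284, 0.009]
wrist_force: [-8.8, 1.1, 7.2]
width: -0.003
```

>>> arm_command --targets "1.5 0 -0.5 0 0 0 0;3 0 -1 0 0 0 0;3 0 -1 0 0 0 0;3 0 -1 0 0 0 0"

```text
time: 5.35
tool_pos: [0.5936, 0.0065, 0.0516]
tcp_rot: [-3.128, 0.284, 0.019]
wrist_force: [-13.1, 3.0, 8.8]
width: -0.0
```

```bash
python3 - <<'E'
from sweep import *
rel(st,[pose(0,.017)])
p,d=bot.read_camera('wrist'); cv2.imwrite('pics/w5.png',p)
C=cam('wrist',st)
for a in(0,1,2,3):
    q=np.radians(79.5+a); print(a,proj(C,[piv[0]+.095*np.cos(q),piv[1]+.095*np.sin(q),.074]))
E
```

```text
5.35 [0.59359308 0.0064949  0.05164906] [-13.11998668   3.00303487   8.81011595]
[0.4, -0.7, -0.4, 0.0, 0.7, 0.1]
0 [280.09174173 263.81581158]
1 [280.10752765 267.79747132]
2 [280.19908813 271.74847041]
3 [280.36555356 275.66797004]
```

View pics/w5.png

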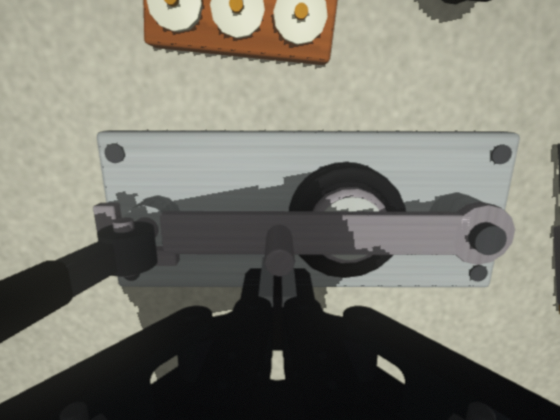

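The post top sits at (280, 262), matching the predicted spot for angle 0. The force rises while the finger no longer advances, so the strap is on its stop. Next: back off and rise.

>>> arm_command --targets "-6 0 0 0 0 0 0;-14 0 -1 0 0 0 0;-22 0 -2 0 0 0 0;-22 0 -25 0 0 0 0;-22 0 -60 0 0 0 0;-22 0 -95 0 0 0 0;-22 0 -130 0 0 0 0;-22 0 -155 0 0 0 0;-22 0 -155 0 0 0 0;-22 0 -155 0 0 0 0"

```text
time: 6.23
tool_pos: [0.5792, 0.0094, 0.211]
tcp_rot: [-3.128, 0.284, -0.01]
wrist_force: [0.8, -0.4, -0.8]
width: -0.004
```

```bash
cat > lev.py <<'E'
from h import *
st=bot.read_state(); print(st['time'],st['tool_pos'],st['wrist_force'])
c=np.array([.608,-.0108]); ex=np.array([np.cos(np.radians(-10.5)),np.sin(np.radians(-10.5))]); ey=np.array([-ex[1],ex[0]])
def lp(y,z,x=0): return (*(c+ex*x+ey*y),z,79.5)
def con(th,L=.062,o=0): # corner on lever
    s,k=np.sin(th),np.cos(th)
    return lp(.08+L*s-(.005+o)*k-.011,.058+L*k+(.005+o)*s)
E
python3 - <<'E'
from lev import *
rel(st,[lp(.060,.2),lp(.060,.1186)])
p,d=bot.read_camera('wrist'); cv2.imwrite('pics/w6.png',p)
C=cam('wrist',st)
for th in(.2,.3,.4): print(th,proj(C,(*(c+ey*(.08+.082*np.sin(th))),.058+.082*np.cos(th))))
print(proj(C,(*(c+ey*.015),.074)))
E
```

```text
6.2333 [0.57918969 0.00943988 0.21097361] [ 0.75881226 -0.41087821 -0.79379186]
[32.0, -45.3, 11.2, 0.2, -0.3, -89.9]
[31.5, -45.2, 92.6, 0.2, -0.3, -89.9]
0.2 [151.24697695 178.51056746]
0.3 [139.9422926  177.90511735]
0.4 [129.7154279  177.09711194]
[279.155807   164.50020688]
```

View pics/w6.png

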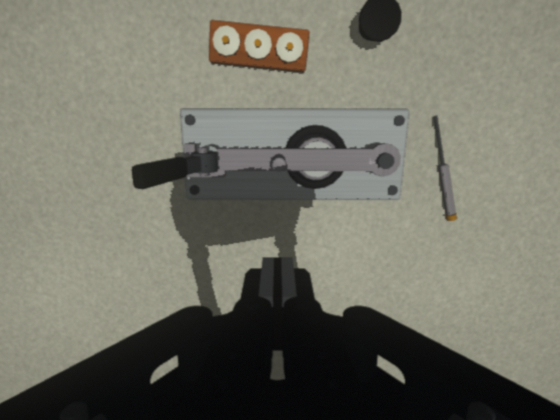

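The strap lies parallel to the plate, with its hook round the stud at (200, 158). The lever tip at (137, 176) is still at about 0.32 rad. Next: turn and move above the inner side of the lever.

>>> arm_command --targets "32 -45 10 0 0 -90 0;32 -45 10 0 0 -90 0;32 -45 10 0 0 -90 0;32 -45 10 0 0 -90 0;32 -45 10 0 0 -90 0;32 -45 10 0 0 -90 0;32 -45 10 0 0 -90 0;32 -45 10 0 0 -90 0;32 -45 10 0 0 -90 0;32 -45 10 0 0 -90 0"

```text
time: 7.12
tool_pos: [0.6153, 0.0479, 0.1949]
tcp_rot: [-2.697, -1.608, 0.006]
wrist_force: [0.1, 0.1, -0.4]
width: 0.001
```

```bash
python3 - <<'E'
from lev import *
rel(st,[lp(.060,.2),lp(.060,.1186)])
E
```

```text
7.1167 [0.61532869 0.04793586 0.19489356] [ 0.13813033  0.11352052 -0.43748215]
[1.9, 3.0, -5.1, -0.2, 0.1, -17.9]
[2.1, 3.3, 76.3, -0.2, 0.1, -17.9]
```

>>> arm_command --targets "2 3 0 0 0 -7 0;2 3 0 0 0 -14 0;2 3 10 0 0 -18 0;2 3 30 0 0 -18 0;2 3 55 0 0 -18 0;2 3 70 0 0 -18 0;2 3 76 0 0 -18 0;2 3 76 0 0 -18 0;2 3 76 0 0 -18 0"

```text
time: 7.87
tool_pos: [0.6199, 0.0483, 0.1208]
tcp_rot: [-2.419, -2.003, 0.003]
wrist_force: [0.3, 0.6, -0.4]
width: -0.002
```

```bash
python3 - <<'E'
from lev import *
rel(st,[lp(.060,.1186)]); print()
rel(st,[con(t) for t in(.31,.4,.5,.6,.7,.8,.9,1.0,1.1)])
p,d=bot.read_camera('wrist'); cv2.imwrite('pics/w7.png',p)
E
```

```text
7.8667 [0.61987719 0.04827571 0.12081506] [ 0.27128105  0.55075208 -0.44837282]
[-0.3, -0.9, 2.2, -0.1, 0.0, -0.3]

[22.9, -1.0, 2.2, -0.1, 0.0, -0.3]
[28.3, -1.0, 3.8, -0.1, 0.0, -0.3]
[34.1, -1.1, 6.0, -0.1, 0.0, -0.3]
[39.6, -1.1, 8.8, -0.1, 0.0, -0.3]
[44.9, -1.1, 12.2, -0.1, 0.0, -0.3]
[49.7, -1.1, 16.0, -0.1, 0.0, -0.3]
[54.2, -1.1, 20.3, -0.1, 0.0, -0.3]
[58.2, -1.1, 25.1, -0.1, 0.0, -0.3]
[61.7, -1.1, 30.2, -0.1, 0.0, -0.3]
```

View pics/w7.png

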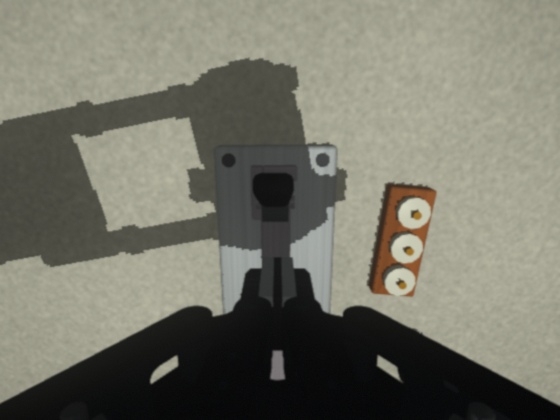

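The lever tip at (273, 188) is straight ahead of the fingertips (278, 265), so I'll push along its arc.

>>> arm_command --targets "12 -1 2 0 0 0 0;20 -1 2 0 0 0 0;24 -1 2 0 0 0 0;28.5 -1 4 0 0 0 0;34 -1 6 0 0 0 0;39.5 -1 9 0 0 0 0;45 -1 12 0 0 0 0;49.5 -1 16 0 0 0 0;54 -1 20.5 0 0 0 0;58 -1 25 0 0 0 0"

```text
time: 8.75
tool_pos: [0.6314, 0.1065, 0.0972]
tcp_rot: [2.42, 2.003, 0.003]
wrist_force: [-0.5, -1.0, 5.4]
width: -0.001
```

```bash
python3 - <<'E'
from lev import *
rel(st,[con(1.0)]); print()
rel(st,[con(t) for t in(1.08,1.16,1.24,1.3,1.35,1.4,1.44,1.48)])
p,d=bot.read_camera('wrist'); cv2.imwrite('pics/w8.png',p)
p,d=bot.read_camera('scene'); cv2.imwrite('pics/s8.png',cv2.resize(p[170:290,200:360],None,fx=5,fy=5,interpolation=cv2.INTER_CUBIC))
E
```

```text
8.75 [0.6313649  0.10653726 0.09719383] [-0.45229218 -1.00595901  5.3774578 ]
[-1.2, -1.6, 1.5, 0.1, -0.1, -0.3]

[1.7, -1.6, 5.6, 0.1, -0.1, -0.3]
[4.2, -1.6, 9.9, 0.1, -0.1, -0.3]
[6.4, -1.6, 14.3, 0.1, -0.1, -0.3]
[7.7, -1.7, 17.8, 0.1, -0.1, -0.3]
[8.7, -1.7, 20.7, 0.1, -0.1, -0.3]
[9.6, -1.7, 23.7, 0.1, -0.1, -0.3]
[10.1, -1.7, 26.2, 0.1, -0.1, -0.3]
[10.6, -1.7, 28.6, 0.1, -0.1, -0.3]
```

View pics/w8.png

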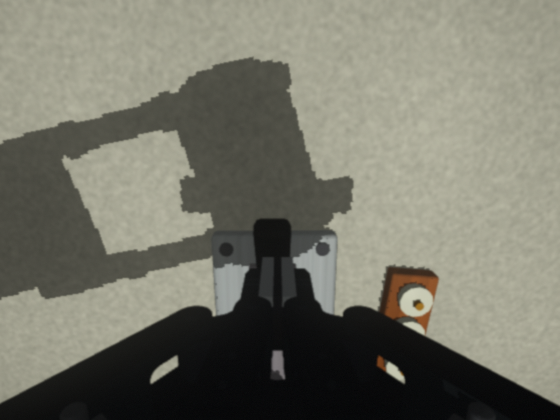

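View pics/s8.png

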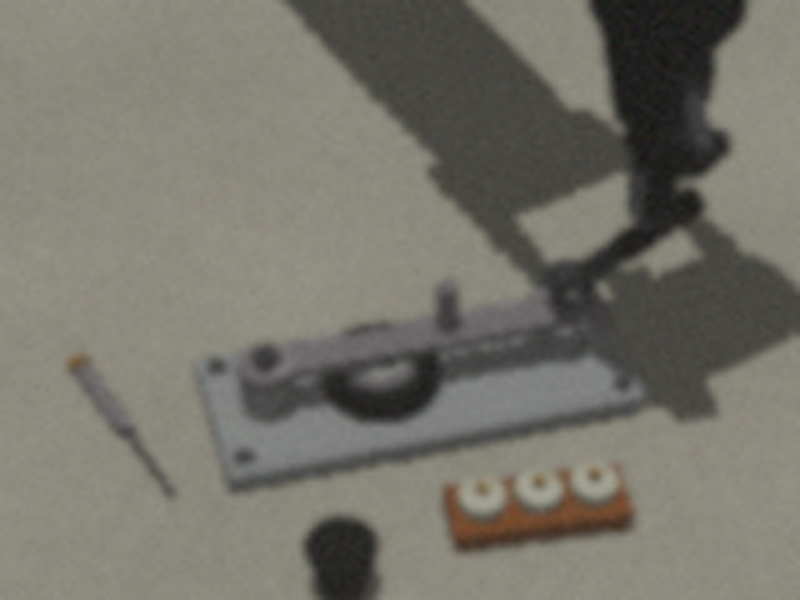

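The lever is folding under the fingertips (about 1.0 rad) and the strap is still home. Continuing down.

>>> arm_command --targets "2 -1.5 5.5 0 0 0 0;4 -1.5 10 0 0 0 0;6.5 -1.5 14.5 0 0 0 0;7.5 -1.5 18 0 0 0 0;8.5 -1.5 20.5 0 0 0 0;9.5 -1.5 23.5 0 0 0 0;10 -1.5 26 0 0 0 0;10.5 -1.5 27.5 0 0 0 0;10.5 -1.5 27.5 0 0 0 0"

```text
time: 9.6
tool_pos: [0.631, 0.1161, 0.0691]
tcp_rot: [2.42, 2.003, -0.0]
wrist_force: [2.1, 0.9, 2.6]
width: 0.002
```

>>> arm_command --targets "0 0 1 0 0 0 0;0 0 2 0 0 0 0;0 0 2 0 0 0 0"

```text
time: 9.85
tool_pos: [0.6311, 0.1162, 0.068]
tcp_rot: [-2.42, -2.003, -0.0]
wrist_force: [0.4, 2.4, 7.2]
width: 0.004
```

>>> arm_command --targets "0 0 1.5 0 0 0 0;0 0 3 0 0 0 0;0 0 3 0 0 0 0;0 0 3 0 0 0 0"

```text
time: 10.18
tool_pos: [0.6313, 0.1163, 0.0675]
tcp_rot: [2.42, 2.003, 0.001]
wrist_force: [-4.2, 1.0, 18.6]
width: -0.002
```

```bash
python3 - <<'E'
from lev import *
rel(st,[con(1.48)])
E
```

```text
10.1833 [0.63133191 0.11628933 0.06749236] [-4.16605266  0.97842307 18.64966472]
[1.1, 0.2, -1.1, 0.0, -0.0, -0.3]
```

>>> arm_command --targets "0 0 1.5 0 0 0 0;0 0 1.5 0 0 0 0;0 0 1.5 0 0 0 0"

```text
time: 10.43
tool_pos: [0.6314, 0.1163, 0.0672]
tcp_rot: [2.42, 2.003, 0.001]
wrist_force: [-7.0, 0.9, 25.0]
width: -0.002
```

>>> arm_command --targets "0 0 -5 0 0 0 0;0 0 -20 0 0 0 0;0 0 -50 0 0 0 0;0 0 -85 0 0 0 0;-40 0 -120 0 0 0 0;-80 0 -140 0 0 0 0;-110 0 -150 0 0 0 0;-110 0 -150 0 0 0 0;-110 0 -150 0 0 0 0"

```text
time: 11.18
tool_pos: [0.6096, 0.0055, 0.2134]
tcp_rot: [2.423, 1.999, -0.001]
wrist_force: [-0.6, 1.7, -0.6]
width: 0.001
```

```bash
python3 - <<'E'
from lev import *
p,d=bot.read_camera('wrist'); cv2.imwrite('pics/w9.png',p)
C=cam('wrist',st)
for th in(1.3,1.4,1.48):
  q=(*(c+ey*(.08+.082*np.sin(th))),.058+.082*np.cos(th)); print(th,proj(C,q))
for th in (1.3,1.4,1.48):
  L=.07; q=(*(c+ey*(.08+L*np.sin(th)-.005*np.cos(th))),.058+L*np.cos(th)+.005*np.sin(th)); u,v=proj(C,q); u,v=int(u),int(v)
  m=np.median(d[v-1:v+2,u-1:u+2]); print(th,u,v,q,depthpt(C,u,v,m))
for y in (.12,.125,.13,.14,.15):
  u,v=proj(C,(*(c+ey*y),.07)); m=np.median(d[int(v)-1:int(v)+2,int(u)-1:int(u)+2]); print(y,depthpt(C,u,v,m))
print('post',proj(C,(*(c+ey*.015),.074)))
p,d=bot.read_camera('scene'); cv2.imwrite('pics/s9.png',cv2.resize(p[170:290,200:360],None,fx=5,fy=5,interpolation=cv2.INTER_CUBIC))
E
```

```text
11.1833 [0.60961113 0.00549225 0.21338658] [-0.59710895  1.70404493 -0.57085372]
1.3 [276.74318438  10.32764014]
1.4 [276.72591259  10.64242048]
1.48 [276.71923779  11.79218954]
1.3 276 29 (np.float64(0.6346267203496805), np.float64(0.13286492694249388), np.float64(0.08154270893080709)) [0.63459853 0.13622893 0.0685046 ]
1.4 276 28 (np.float64(0.6349948482386956), np.float64(0.1348511672900209), np.float64(0.07482494865295918)) [0.63473167 0.13691475 0.06839679]
1.48 276 28 (np.float64(0.635200164915946), np.float64(0.13595895694829965), np.float64(0.06932641793518987)) [0.63473167 0.13691475 0.06839679]
0.12 [0.62994412 0.10756515 0.06634141]
0.125 [0.6308783  0.11260102 0.06586918]
0.13 [0.63176894 0.11741828 0.06711316]
0.14 [0.63359417 0.12727079 0.06757786]
0.15 [0.63540218 0.13703305 0.06832518]
post [278.1457093  203.69380421]
```

View pics/w9.png

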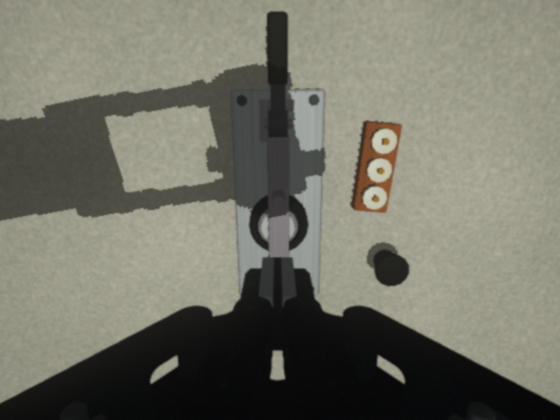

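View pics/s9.png

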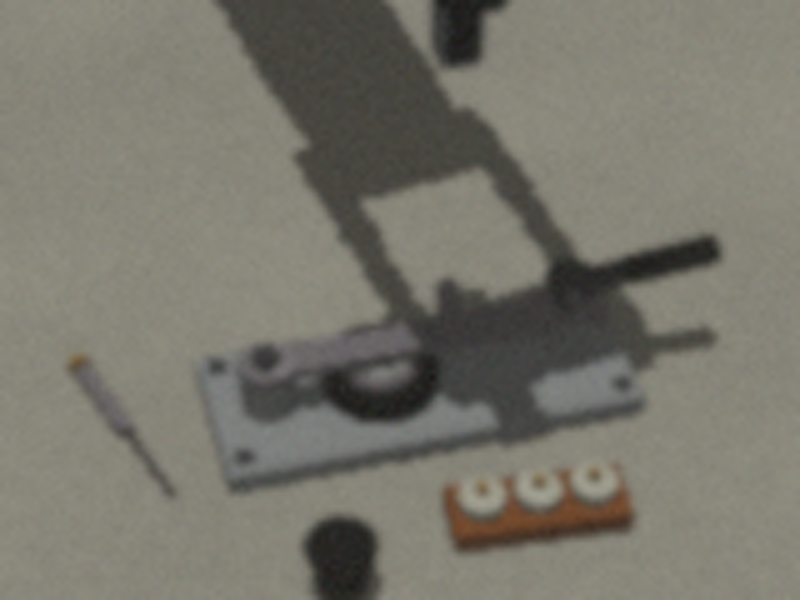

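```bash
python3 -c "
from workcell import bot
print(bot.finish_job())"
```

```text
the job is handed in; nothing more can be done
None
```

The watch head is clamped and the job is handed in, at about 11 s on the robot's clock. I pushed the strap home by its post with the shut fingertips, backed off, then folded the cam lever down to its stop.

- **Strap:** the finger stopped advancing while the force rose to about 13 N. The post top appeared within 2 pixels of where it should be with the strap fully home. In the last pictures the strap still lies straight over the watch, along the clamp.
- **Lever:** I pressed to 25 N at the stop and the finger moved only 0.3 mm on the last push. Depth readings put the lever's top about 68 mm above the bench, sloping about 4–5° (5° expected at the stop). That is within about 1 mm of the fully-down position.
- **Surroundings:** the watch is in its cup, and the oil pots, loupe and screwdriver look unmoved. I did not re-check the items farther away, but the arm only passed well above that side. The gripper ended clear, about 21 cm above the bench.
- **Disagreements:** the top camera placed the clamp about 4 mm off from the wrist camera. The scene camera agreed with the wrist to about 1 mm, so I used the wrist values. During the strap push there was also an upward force of about 9 N that I didn't explain; it went away when I backed off.

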